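# Load the slide gauge and swing in the dial

### The job

With the fingertips, push the aluminium slide that carries the steel ring fully home against its stop, and then push the gauge arm round until it is against its stop with the dial gauge over the ring. Push, do not grip: do not touch the ring or the dial gauge itself, leave the ring seated in its nest, leave the other things on the bench where they are, and take the hand clear at the end.

Things in the scene. Friction and masses are not known exactly. Their poses are not given: they have to be found in the camera images.
- fixture: Slide gauge, fixed to the bench: dark steel plate 140 (x) x 400 (y) x 20 mm high. Origin on the bench under the ring's measuring position; plate y -195 to +205 mm. The slide runs home along +y, to the robot's left within 15 degrees. Stop block (90 wide, 50 mm high) at y 51 to 67 mm; the arm's column (22 mm thick, 180 mm high, foot 60 mm across) at x 0, y +160 mm.
- slide (a joint): How far the slide has been pushed in along the fixture's +y, m: 0 = drawn out (as it starts), 0.090 = fully home against its stop. Dry friction about 3 N plus damping 12 N s/m; it stays where it is left.
- push_face (a point): Centre of the slide's flat upright rear face, the one to push (towards the fixture's +y), 45 mm above the bench; face 100 mm wide, 38 mm high. The slide is an aluminium block 100 (x) x 115 (y) mm, underside 22, top 60 mm above the bench. The nest's centre is 65 mm ahead of this face, which is at fixture y = -65 mm when home. Axes as the fixture's.
- nest (a point): Centre of the floor of the round nest in the top of the slide, 52 mm above the bench; the nest is 62 mm wide and 8 mm deep.
- ring: Loose steel ring seated in the nest: 60 mm outside, 36 mm bore, 24 mm high, 0.33 kg give or take; stands 16 mm out of the slide, its top 76 mm above the bench. Origin at the centre of its underside. Not to be touched.
- swing (a joint): Angle of the gauge arm, rad: 0 = at its stop, the arm pointing from the column along the fixture's -y with the dial over the measuring position; grows clockwise seen from above to 1.6 = pointing along the fixture's -x (to the robot). Push it home on its robot side, away from the robot. Friction 0.15 N m, damping 0.15 N m s/rad; it stays where it is left.
- bar_mid (a point): Middle of the arm's free bar, 85 mm from the pivot axis, 144 mm above the bench. Plain level steel bar, 14 mm thick, 22 mm high (133 to 155 mm above the bench), free to push from 25 to 140 mm from the pivot axis. Axes turn with the arm: -y points out along the bar to the gauge, +x is the way to push it home.
- swing_pivot (a point): The arm's vertical pivot axis, at the bar's mid height, 144 mm above the bench; the clamp round it is 44 mm across and reaches 161 mm high.
- gauge: Dial gauge on the arm's end: upright round dial 56 mm across, its case 150 to 172 mm from the pivot axis, centre 144 mm and top 172 mm above the bench, with a thin stem (160 mm from the pivot axis) down to 79.5 mm. Origin at bench level under the stem; axes as bar_mid. Not to be touched.
- spare_ring: Bystander: another such steel ring lying loose on the bench beyond the fixture; 60 mm across, 24 mm high, origin at the centre of its underside.
- master: Bystander: loose dark steel setting plug standing on the bench on the robot's side of the fixture; 44 mm across, 50 mm high, origin at the centre of its underside.
- screwdriver: Bystander: screwdriver lying loose on the bench to the left of the fixture, about 200 mm long, lying along its own x.

How it is judged:
On the way, in this order (a step that is already met when the one before it is completed fails the run):
1. the slide is pushed fully home (within 3 mm of its stop) (value of joint slide above 0.087 m), for 0.2 s.
2. then the gauge arm is swung against its stop (within 0.04 rad) (value of joint swing below 0.04 rad), for 0.2 s.
At the end, for the whole second after the job is handed in: The slide is within 3 mm of home, the gauge arm within 0.04 rad of its stop and at rest, the ring seated in its nest (within 5 mm, tilted under 0.08 rad) with the dial gauge over it (stem within 13 mm of its centre) (value of joint slide above 0.087 m and value of joint swing below 0.04 rad and velocity of joint swing between -0.05 and 0.05 rad/s and distance between ring and nest below 0.005 m and angle between ring's own z axis and vertical below 0.08 rad and horizontal distance between gauge and ring below 0.013 m); the robot touches nothing.
It fails at once if the ring is lifted or knocked out of its nest (its centre more than 8 mm from the nest's) (distance between ring and nest above 0.008 m).
It fails at once if the robot touches the ring (over 0.5 N) (contact force between any of the fingers, the arm and ring above 0.5 N).
It fails at once if the robot touches the dial gauge (over 0.5 N) (contact force between any of the fingers, the arm and gauge above 0.5 N).
It fails at once if a bystander (spare ring, setting plug, screwdriver) is moved more than 20 mm (distance of any of spare_ring, master, screwdriver from where it was at the start of the episode above 0.02 m).
It also fails if it takes over 56 s, if anything falls off the work surface, if the arm or the gripper's body presses on something with over 40 N, if the wrist force passes 120 N, or if a joint passes its speed limit or range.

### The arm

A 6-joint arm with a two-finger parallel gripper is mounted at the origin on the work surface. World frame = base frame: x ahead of the robot, y to its left, z up, the work surface at z = 0. Lengths are in m, angles in rad, forces in N, time in s.
With the tool pointing down it reaches from about 0.25 to 0.775 m from the base axis. Payload 4 kg.
Tool frame: the origin (TCP) lies between the finger pads; the fingertips stand 22 mm ahead of it and the grasp point (between the pads) lies 3 mm ahead of it; z points along the fingers, y is the line along which they close (so a half turn about z gives the same grasp; the last joint's range is limited). The gripper opens to 94 mm and grips with 3 to 60 N. Pads are 16 mm wide; open, the fingers measure 119 mm over their backs; the gripper's body (75 mm by 177 mm) begins 78 mm behind the grasp point.
Start: joints at [-1.311, 0.087, 1.371, -0, 1.684, -0.103], TCP at [0.195, -0.514, 0.228] pointing down, gripper open.
Joint ranges: [-3.1, 3.1], [-0.76, 2.03], [0.27, 2.55], [-1.08, 4.22], [0.17, 2.65], [-2.57, 2.57]. Speed limits (rad/s): [2.79, 2.79, 3.14, 3.14, 3.14, 3.14].

### API

Orientations are given as a unit quaternion [w, x, y, z].
In Python, from bench import bot gives the robot as it stands.
- The arm moves only by the tool play_rows, never from a script. Its argument "increments" is a list of rows, each a list of 7 numbers: the shift along the tool's x, y, z in m, then the turn, a rotation vector about the tool's x, y, z in degrees, then the opening, from -1 (shut) to 1 (fully open). In form: [[dx, dy, dz, rx, ry, rz, fingers], ...]. A call has 1 to 10 rows; each row shifts and turns the commanded pose from where the row before left it, along the tool's axes as they then stand; what a row does not reach is not made up. A row lasts 1/8 s, in which the tool goes at most 62.5 mm and 10.7 degrees, less where a joint would pass 70% of its speed; a pose out of reach is approached as far as the arm can. A call is refused whole if a number of a shift passes 0.0625 or a number of a turn 10.7, either way. A call with a gripper value outside its range is refused whole. The fingers move at their own pace and stop on an object; the grip force is fixed at half the most. Time passes only in rows, so rows that do not move let the fingers close. It gives the time, the measured TCP pose, the force, the opening and the grip force at its end, in the units of the state.
- bot.sense(): the state, without advancing time (a new reading comes with each control period).
- bot.capture(name): name is "scene" or "top" or "wrist"; returns the picture (400x640x3 uint8, blue, green, red); there is no depth.
- bot.camera_params(name): a dict with "fx", "fy", "cx", "cy" (pixels), "T" (4x4, takes a point from camera to world coordinates); the wrist camera has in their place "tool_from_camera" (4x4, takes a point from camera to tool coordinates, whose origin is the TCP and whose axes are the flange's). Camera axes: x right, y up, looking along -z (the intrinsics and any distortion apply to the point x, -y, -z); pixel columns grow to the right and rows downward; lengths in m; the calibration is good to about 2 mm. A picture is of the moment at which its call begins: read the wrist's pose just before it. camera_params takes no time and is no camera call.
- bot.finish_job(): hands the job in; it is judged then, once.
The state is a dict: "time": time; "joints": joint angles; "dq": joint speeds; "tau": joint torques, N m; "position": TCP position; "ee_rot": TCP orientation; "wrist_force": force on the tool from outside, world axes, zero at the start; "moment": the same for the moment, N m; "opening": opening from 0.0 (shut) to 1.0 (fully open); "grasp_force": force on a finger pad.
Only numpy, scipy, OpenCV 4.12 (cv2) and the standard library are available. Lean on these libraries where they do the work, as an engineer would, in place of code of your own. Each camera call takes 0.05 s, during which the arm holds its last target. There are 200 camera calls.

## Working session

There is one attempt and no reset: what is moved stays moved. The work goes in short steps, Python scripts to look and compute and a tool call to move; the robot and the scene stay as the last step left them, time stands still between calls to the robot, and variables do not carry over. Pictures are saved under pics/ and viewed, at most 10 in all, crops included, and the job is handed in when it is done.

Besides the shell and the picture viewer there is one more tool, called as a command line: name --pt "numbers of a row" for each row, then --argument value for the rest. play_rows: Moves the arm, as the interface text tells. Its arguments: {"type":"object","properties":{"increments":{"type":"array","items":{"type":"array","items":{"type":"number"}}}},"required":["increments"]}

```bash
mkdir -p pics
cat > h.py <<'E'
from bench import bot
import numpy as np, cv2
def proj_ray(cam,u,v,T=None):
    p=bot.camera_params(cam); T=np.array(p["T"]) if T is None else T
    d=np.array([(u-p["cx"])/p["fx"],-(v-p["cy"])/p["fy"],-1.])
    return T[:3,3],T[:3,:3]@d
def on_plane(cam,u,v,z):
    o,d=proj_ray(cam,u,v); return o+d*(z-o[2])/d[2]
def two(c1,p1,c2,p2):
    o1,d1=proj_ray(c1,*p1);o2,d2=proj_ray(c2,*p2)
    s=np.linalg.lstsq(np.c_[d1,-d2],o2-o1,rcond=None)[0]
    a=o1+s[0]*d1;b=o2+s[1]*d2
    return (a+b)/2,np.linalg.norm(a-b)
def pix(cam,P):
    p=bot.camera_params(cam);T=np.array(p["T"])
    q=T[:3,:3].T@(np.array(P)-T[:3,3]);return p["cx"]+p["fx"]*q[0]/-q[2],p["cy"]-p["fy"]*q[1]/-q[2]
E
python3 - <<'E'
from h import *
for c in("scene","top"):
    cv2.imwrite(f"pics/{c}0.png",bot.capture(c)); print(bot.camera_params(c))
print(bot.sense())
E
```

```text
{'fx': 520.5530060837276, 'fy': 520.5530060837276, 'cx': 316.5706953711734, 'cy': 192.41074506994917, 'T': array([[-0.50199593, -0.5472635 ,  0.66970347,  1.5081255 ],
       [ 0.86486688, -0.31972187,  0.38701836,  0.68808036],
       [ 0.00231783,  0.77348599,  0.63380916,  0.93900632],
       [ 0.        ,  0.        ,  0.        ,  1.        ]])}
{'fx': 379.9697175931418, 'fy': 379.9697175931418, 'cx': 326.2396342111685, 'cy': 203.96745011115968, 'T': array([[-0.02146325,  0.99169949, -0.12677321,  0.52239744],
       [-0.99971011, -0.01990503,  0.01354556,  0.18581812],
       [ 0.0109097 ,  0.12702719,  0.99183924,  0.95136352],
       [ 0.        ,  0.        ,  0.        ,  1.        ]])}
{'time': 0.1, 'joints': array([-1.31109663e+00,  8.78955396e-02,  1.37206945e+00, -2.91153754e-05,
        1.68360865e+00, -1.03130720e-01]), 'dq': array([ 7.79022862e-04, -1.70281409e-03, -2.54224369e-03, -2.15906107e-03,
       -2.92090728e-05,  7.52264558e-04]), 'tau': array([ 1.42845562e-03, -3.41254234e+01, -3.03302407e+01,  7.19546014e-02,
        3.04715813e-02, -1.01103665e-04]), 'position': array([ 0.19506334, -0.51377252,  0.22643037]), 'ee_rot': array([-9.86329054e-04,  9.83589154e-01,  1.80420050e-01, -9.18835961e-05]), 'wrist_force': array([ 0.30526852, -0.04433986, -0.28983844]), 'moment': array([-0.03507259, -0.00011766,  0.04366484]), 'grasp_force': 0.0, 'opening': 0.9988780493935366}
```

View pics/scene0.png

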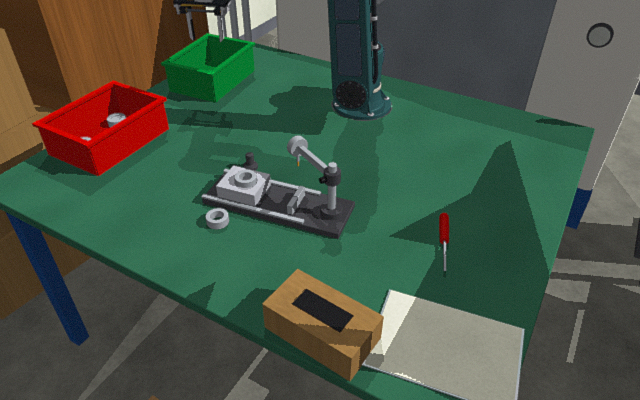

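View pics/top0.png

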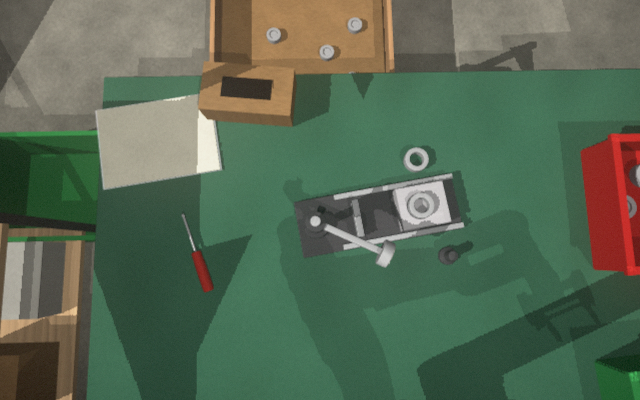

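The top view shows the slide with its ring at about (421,204), the column at (316,222), the gauge at (386,253), the plug at (449,255) and the spare ring at (416,159). In the scene view the ring is at (246,178) and the gauge at (297,145). I'll enlarge both.

Run:
```python
from h import *
a=cv2.imread("pics/top0.png")[140:280,285:475]
b=cv2.imread("pics/scene0.png")[125:245,195:360]
cv2.imwrite("pics/topc.png",cv2.resize(a,None,fx=4,fy=4,interpolation=cv2.INTER_CUBIC))
cv2.imwrite("pics/scc.png",cv2.resize(b,None,fx=4,fy=4,interpolation=cv2.INTER_CUBIC))
```

```text
(no output)
```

View pics/topc.png

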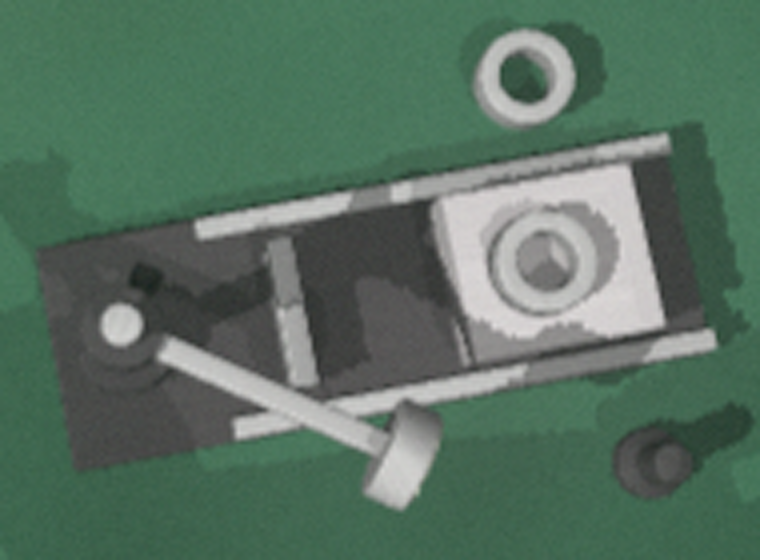

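View pics/scc.png

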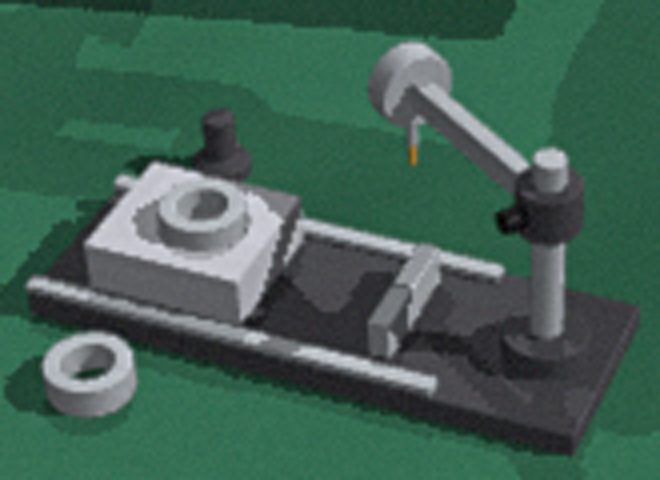

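Run:
```python
from h import *
t=lambda x,y:(285+(x+.5)/4-.5,140+(y+.5)/4-.5)
s=lambda x,y:(195+(x+.5)/4-.5,125+(y+.5)/4-.5)
np.set_printoptions(precision=4,suppress=True)
for n,a,b in [("coltop",(122,325),(551,157)),("rearfar",(630,165),(88,241)),("rearnear",(664,325),(153,166)),("frontnear",(470,362),(300,195)),("frontfar",(435,198),(240,283)),("ringtop",(543,256),(206,200)),("barinner",(165,345),(522,175)),("barend",(378,440),(428,92)),("plate+y far",(38,250),(574,440))]:
    print(n,*two("top",t(*a),"scene",s(*b)))
P=lambda n,x,y,z:print(n,on_plane("top",*t(x,y),z))
P("col",122,325,.18);P("rf",630,165,.06);P("rn",664,325,.06);P("fn",470,362,.06);P("ff",435,198,.06)
P("ring",543,256,.076);P("plate far",38,250,.02);P("plate near",78,468,.02);P("platerear near",714,325,.02)
P("bar1",165,345,.155);P("bar2",378,440,.155);P("dialtop",420,415,.16);P("dial",385,498,.15)
P("master",652,465,.015);P("spare",524,78,.024)
```

```text
coltop [0.5867 0.1995 0.1765] 0.0018010354307248693
rearfar [ 0.6859 -0.1035  0.0574] 0.004268518585260642
rearnear [ 0.5902 -0.1204  0.053 ] 0.002182100211961202
frontnear [ 0.5712 -0.0042  0.0585] 0.0012959589175599332
frontfar [0.6692 0.0127 0.0562] 0.0009307403654546864
ringtop [ 0.6296 -0.0432  0.0783] 0.003440071121780822
barinner [0.5785 0.1762 0.1486] 0.0008655064609178864
barend [0.5245 0.0685 0.1436] 0.007415708204506277
plate+y far [0.6482 0.2539 0.0116] 0.0022365311985772128
col [0.5868 0.1986 0.18  ]
rf [ 0.6864 -0.1047  0.06  ]
rn [ 0.5902 -0.119   0.06  ]
fn [ 0.5708 -0.0033  0.06  ]
ff [0.6688 0.013  0.06  ]
ring [ 0.6307 -0.0454  0.076 ]
plate far [0.6476 0.2523 0.02  ]
plate near [0.5137 0.2295 0.02  ]
platerear near [ 0.5926 -0.1637  0.02  ]
bar1 [0.5779 0.1767 0.155 ]
bar2 [0.5261 0.0668 0.155 ]
dialtop [0.5384 0.0452 0.16  ]
dial [0.496  0.0636 0.15  ]
master [ 0.5079 -0.1216  0.015 ]
spare [ 0.7497 -0.0532  0.024 ]
```

The heights come out right: column 0.177, slide top 0.057 and ring top 0.078. The fixture's yaw is about 9.8°, with its origin near (0.614, 0.041), the push face at (0.640, -0.112) and the swing at about 0.6 rad. I'll shut the fingers and turn so that tool x lies along fixture +y and tool y along +x.

play_rows --pt "0 0 0 0 0 -9.9 -1" --pt "0 0 0 0 0 -9.9 -1" --pt "0 0 0 0 0 -9.9 -1" --pt "0 0 0 0 0 -9.9 -1" --pt "0 0 0 0 0 -9.9 -1" --pt "0 0 0 0 0 -9.9 -1" --pt "0 0 0 0 0 -9.9 -1" --pt "0 0 0 0 0 -9.7 -1" --pt "0 0 0 0 0 0 -1"

```text
time: 1.23
position: [0.1951, -0.514, 0.2269]
ee_rot: [-0.0, 0.645, 0.764, 0.0]
wrist_force: [0.9, 0.0, 0.2]
opening: 0.082
grasp_force: 0.0
```

play_rows --pt "0.014 0.026 0 0 0 0 -1" --pt "0.03 0.055 0 0 0 0 -1" --pt "0.03 0.055 0 0 0 0 -1" --pt "0.03 0.055 0 0 0 0 -1" --pt "0.03 0.055 0 0 0 0 -1" --pt "0.03 0.055 0 0 0 0 -1" --pt "0.03 0.055 0 0 0 0 -1" --pt "0.03 0.055 0 0 0 0 -1" --pt "0.03 0.055 0 0 0 0 -1" --pt "0.02 0.04 0 0 0 0 -1"

```text
time: 2.48
position: [0.6479, -0.1566, 0.2268]
ee_rot: [-0.0, 0.645, 0.764, -0.0]
wrist_force: [0.2, -0.3, 0.0]
opening: 0.002
grasp_force: 0.0
```

```bash
cat >> h.py <<'E'
from scipy.spatial.transform import Rotation as Rn
th=np.radians(9.8);ex=np.array([np.cos(th),np.sin(th),0]);ey=np.array([-np.sin(th),np.cos(th),0]);O=np.array([.614,.041,0])
def where():
    s=bot.sense();p=s["position"];R=Rn.from_quat(np.roll(s["ee_rot"],-1)).as_matrix()
    print("t",s["time"],"pos",p.round(4),"fix",[round(float((p-O)@e),4) for e in(ex,ey)],"F",s["wrist_force"].round(1),"op",round(s["opening"],3));print(R.round(3));return R,p
E
python3 - <<'E'
from h import *
where(); im=bot.capture("scene"); cv2.imwrite("pics/s1.png",im)
E
```

```text
t 2.475 pos [ 0.6479 -0.1566  0.2268] fix [-0.0002, -0.2005] F [ 0.2 -0.3  0. ] op 0.002
[[-0.169  0.986 -0.001]
 [ 0.986  0.169  0.   ]
 [ 0.    -0.001 -1.   ]]
```

View pics/s1.png

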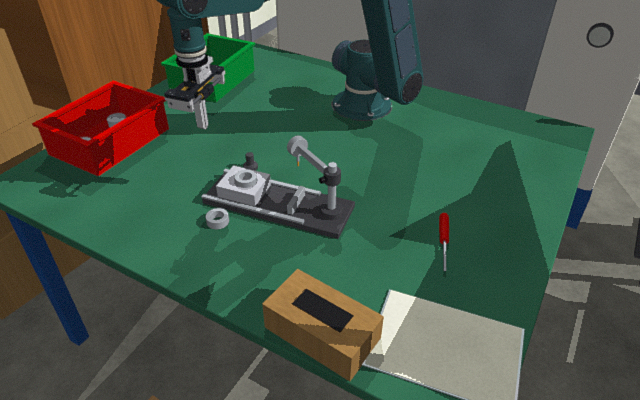

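Only the arm has moved; the fingertips, at (202,128), are above and behind the slide. Going down now, then I'll push.

play_rows --pt "0 0 0.02 0 0 0 -1" --pt "0 0 0.035 0 0 0 -1" --pt "0 0 0.04 0 0 0 -1" --pt "0 0 0.04 0 0 0 -1" --pt "0 0 0.022 0 0 0 -1" --pt "0 0 0.01 0 0 0 -1" --pt "0 0 0 0 0 0 -1"

```text
time: 3.4
position: [0.646, -0.159, 0.0599]
ee_rot: [-0.001, 0.645, 0.764, -0.0]
wrist_force: [0.5, -0.1, 0.6]
opening: 0.007
grasp_force: 0.0
```

play_rows --pt "0.01 0 0 0 0 0 -1" --pt "0.006 0 0 0 0 0 -1" --pt "0.006 0 0 0 0 0 -1" --pt "0.006 0 0 0 0 0 -1" --pt "0.006 0 0 0 0 0 -1" --pt "0.006 0 0 0 0 0 -1"

```text
time: 4.15
position: [0.6396, -0.1199, 0.0605]
ee_rot: [0.001, 0.644, 0.765, -0.001]
wrist_force: [1.3, -4.1, -0.5]
opening: 0.005
grasp_force: 1.9
```

Run:
```python
from h import *
where(); im=bot.capture("top"); cv2.imwrite("pics/t2.png",cv2.resize(im[140:280,285:475],None,fx=4,fy=4,interpolation=cv2.INTER_CUBIC))
```

```text
t 4.15 pos [ 0.6396 -0.1199  0.0605] fix [-0.0022, -0.1629] F [ 1.3 -4.1 -0.5] op 0.005
[[-0.17   0.985  0.   ]
 [ 0.985  0.17  -0.002]
 [-0.002  0.    -1.   ]]
```

View pics/t2.png

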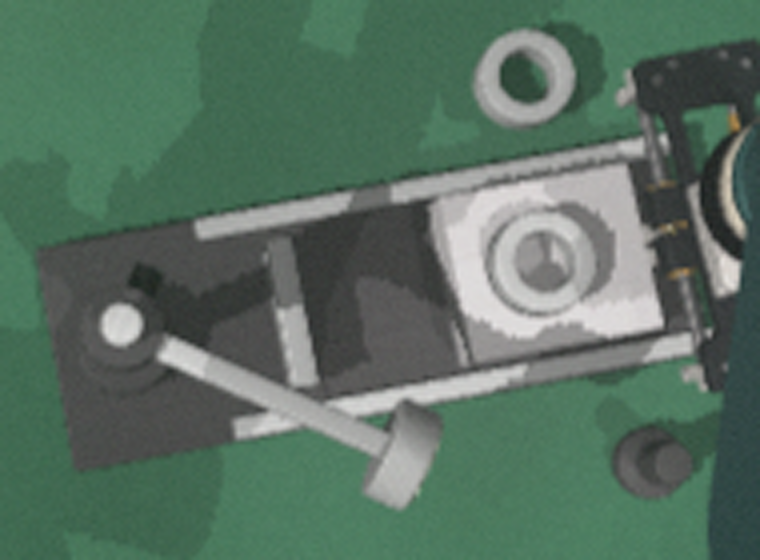

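Contact is made: 4 N with the TCP at fixture y -163 mm, the finger behind the face at (650,230), and the ring and plug untouched. Now pushing about 90 mm.

play_rows --pt "0.004 0 0 0 0 0 -1" --pt "0.007 0 0 0 0 0 -1" --pt "0.008 0 0 0 0 0 -1" --pt "0.009 0 0 0 0 0 -1" --pt "0.009 0 0 0 0 0 -1" --pt "0.009 0 0 0 0 0 -1" --pt "0.009 0 0 0 0 0 -1" --pt "0.009 0 0 0 0 0 -1" --pt "0.007 0 0 0 0 0 -1" --pt "0.005 0 0 0 0 0 -1"

```text
time: 5.45
position: [0.6266, -0.044, 0.0606]
ee_rot: [0.0, 0.644, 0.765, 0.0]
wrist_force: [2.7, -3.5, -1.2]
opening: 0.005
grasp_force: 1.7
```

play_rows --pt "0.004 0 0 0 0 0 -1" --pt "0.003 0 0 0 0 0 -1" --pt "0.003 0 0 0 0 0 -1" --pt "0.003 0 0 0 0 0 -1"

```text
time: 5.95
position: [0.6246, -0.0323, 0.0607]
ee_rot: [0.001, 0.644, 0.765, -0.0]
wrist_force: [4.1, -7.8, -2.6]
opening: 0.005
grasp_force: 3.9
```

```bash
python3 -c "from h import *;where()"
```

```text
t 5.95 pos [ 0.6246 -0.0323  0.0607] fix [-0.002, -0.074] F [ 4.1 -7.8 -2.6] op 0.005
[[-0.17   0.985  0.001]
 [ 0.985  0.17  -0.001]
 [-0.001  0.    -1.   ]]
```

The force is rising, with travel at about 89 mm. A little further to seat it.

play_rows --pt "0.002 0 0 0 0 0 -1" --pt "0.002 0 0 0 0 0 -1" --pt "0.002 0 0 0 0 0 -1" --pt "0 0 0 0 0 0 -1" --pt "0 0 0 0 0 0 -1"

```text
time: 6.58
position: [0.6246, -0.0321, 0.0608]
ee_rot: [0.005, 0.645, 0.764, -0.003]
wrist_force: [5.6, -15.8, -2.5]
opening: 0.005
grasp_force: 8.1
```

The stop is reached: no more travel, force up to 16 N. Backing off, rising, and moving over to the arm's robot side, at fixture (-68, +122) mm.

play_rows --pt "-0.01 0 0 0 0 0 -1" --pt "-0.02 0 0 0 0 0 -1" --pt "0 0 -0.03 0 0 0 -1" --pt "0 0 -0.06 0 0 0 -1" --pt "0 0 -0.06 0 0 0 -1" --pt "0 0 -0.06 0 0 0 -1" --pt "0 0 -0.02 0 0 0 -1"

```text
time: 7.45
position: [0.6292, -0.0555, 0.2963]
ee_rot: [0.003, 0.644, 0.765, 0.002]
wrist_force: [-0.8, -0.4, -0.2]
opening: 0.006
grasp_force: 0.0
```

Run:
```python
from h import *
where(); im=bot.capture("top"); cv2.imwrite("pics/t3.png",cv2.resize(im[140:280,285:475],None,fx=4,fy=4,interpolation=cv2.INTER_CUBIC))
im=bot.capture("scene");cv2.imwrite("pics/s3.png",cv2.resize(im[125:245,195:360],None,fx=4,fy=4,interpolation=cv2.INTER_CUBIC))
```

```text
t 7.45 pos [ 0.6292 -0.0555  0.2963] fix [-0.0015, -0.0977] F [-0.8 -0.4 -0.2] op 0.006
[[-0.171  0.985  0.007]
 [ 0.985  0.171 -0.   ]
 [-0.002  0.007 -1.   ]]
```

View pics/s3.png

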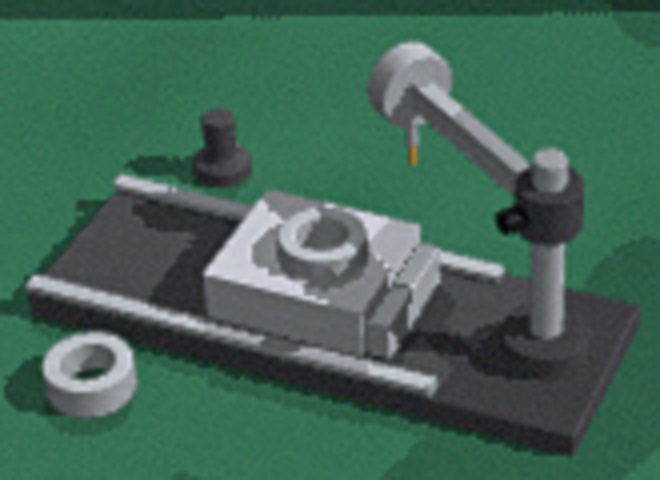

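The slide is against its stop block at crop (400,300), with the ring seated at (322,240) and the gauge arm unmoved. Checking the stem tip (413,162) and moving across.

Run:
```python
from h import *
p=on_plane("scene",195+413.5/4-.5,125+162.5/4-.5,.0795)-O
x,y=p@ex,p@ey; print(x,y,"swing",np.arctan2(-x,.16-y),"r",np.hypot(x,.16-y))
```

```text
-0.08716343610383247 0.0324965816551733 swing 0.5996454670414139 r 0.1544493000406372
```

play_rows --pt "0.02 -0.006 0 0 0 0 -1" --pt "0.04 -0.012 0 0 0 0 -1" --pt "0.04 -0.012 0 0 0 0 -1" --pt "0.04 -0.012 0 0 0 0 -1" --pt "0.04 -0.012 0 0 0 0 -1" --pt "0.03 -0.009 0 0 0 0 -1" --pt "0.01 -0.003 0 0 0 0 -1" --pt "0 0 0 0 0 0 -1"

```text
time: 8.55
position: [0.5252, 0.1505, 0.2891]
ee_rot: [-0.001, 0.644, 0.765, -0.001]
wrist_force: [0.3, 1.0, 0.3]
opening: 0.003
grasp_force: 0.0
```

Swing is 0.60, as expected. Descending to TCP z of about 0.158, 13 mm clear of the bar.

play_rows --pt "0 0 0.02 0 0 0 -1" --pt "0 0 0.035 0 0 0 -1" --pt "0 0 0.035 0 0 0 -1" --pt "0 0 0.025 0 0 0 -1" --pt "0 0 0.012 0 0 0 -1" --pt "0 0 0.004 0 0 0 -1" --pt "0 0 0 0 0 0 -1"

```text
time: 9.43
position: [0.5266, 0.1499, 0.1602]
ee_rot: [0.0, 0.644, 0.765, 0.0]
wrist_force: [0.3, 0.9, -0.0]
opening: 0.009
grasp_force: 0.0
```

Run:
```python
from h import *
where(); im=bot.capture("scene");cv2.imwrite("pics/s4.png",cv2.resize(im[85:235,195:395],None,fx=4,fy=4,interpolation=cv2.INTER_CUBIC))
```

```text
t 9.425 pos [0.5266 0.1499 0.1602] fix [-0.0676, 0.1222] F [ 0.3  0.9 -0. ] op 0.009
[[-0.17   0.986  0.001]
 [ 0.986  0.17   0.   ]
 [-0.     0.001 -1.   ]]
```

View pics/s4.png

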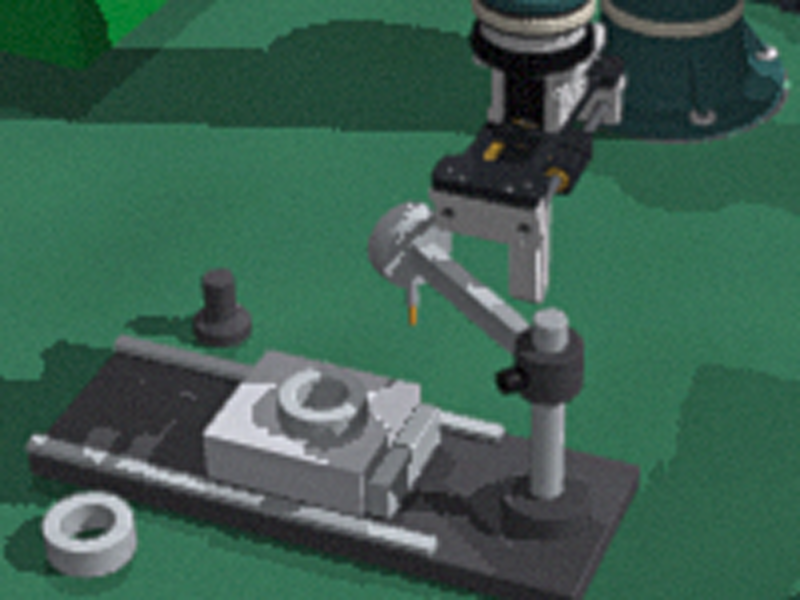

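The finger is on the bar's robot side at crop (530,290), clear of the dial (400,245) and the clamp. Pushing along the chord.

play_rows --pt "-0.003 0.004 0 0 0 0 -1" --pt "-0.003 0.005 0 0 0 0 -1" --pt "-0.004 0.005 0 0 0 0 -1" --pt "-0.004 0.005 0 0 0 0 -1" --pt "-0.004 0.005 0 0 0 0 -1" --pt "-0.004 0.005 0 0 0 0 -1" --pt "-0.003 0.005 0 0 0 0 -1" --pt "-0.002 0.004 0 0 0 0 -1" --pt "-0.002 0.003 0 0 0 0 -1" --pt "-0.001 0.003 0 0 0 0 -1"

```text
time: 10.72
position: [0.5745, 0.1277, 0.1591]
ee_rot: [-0.0, 0.644, 0.765, -0.0]
wrist_force: [-2.5, 2.0, -1.1]
opening: 0.004
grasp_force: 1.2
```

play_rows --pt "0 0.002 0 0 0 0 -1" --pt "0 0.002 0 0 0 0 -1" --pt "0 0.002 0 0 0 0 -1" --pt "0 0 0 0 0 0 -1"

```text
time: 11.22
position: [0.5807, 0.1287, 0.1594]
ee_rot: [0.0, 0.644, 0.765, -0.0]
wrist_force: [-0.9, -1.6, -0.4]
opening: 0.001
grasp_force: 0.9
```

```bash
python3 -c "from h import *;where()"
```

```text
t 11.225 pos [0.5807 0.1287 0.1594] fix [-0.0179, 0.0921] F [-0.9 -1.6 -0.4] op 0.001
[[-0.17   0.986  0.   ]
 [ 0.986  0.17  -0.001]
 [-0.001  0.    -1.   ]]
```

play_rows --pt "0 0.002 0 0 0 0 -1" --pt "0 0.002 0 0 0 0 -1" --pt "0 0 0 0 0 0 -1" --pt "0 0 0 0 0 0 -1"

```text
time: 11.72
position: [0.5809, 0.1288, 0.1595]
ee_rot: [-0.002, 0.644, 0.765, -0.004]
wrist_force: [-11.4, -3.2, 4.1]
opening: 0.006
grasp_force: 6.1
```

play_rows --pt "0 0.002 0 0 0 0 -1" --pt "0 0.002 0 0 0 0 -1" --pt "0 0 0 0 0 0 -1" --pt "0 0 0 0 0 0 -1"

```text
time: 12.22
position: [0.5811, 0.1288, 0.1596]
ee_rot: [-0.005, 0.644, 0.765, -0.007]
wrist_force: [-21.5, -5.3, 9.6]
opening: 0.003
grasp_force: 11.3
```

The force builds to 22 N with no movement, so the arm is at its stop. Retreating straight back, then up.

play_rows --pt "0 -0.008 0 0 0 0 -1" --pt "0 -0.015 0 0 0 0 -1" --pt "0 -0.025 0 0 0 0 -1" --pt "0 0 0 0 0 0 -1" --pt "0 0 -0.03 0 0 0 -1" --pt "0 0 -0.05 0 0 0 -1" --pt "0 -0.04 -0.04 0 0 0 -1" --pt "0 -0.05 0 0 0 0 -1" --pt "0 -0.04 0 0 0 0 -1" --pt "0 0 0 0 0 0 -1"

```text
time: 13.48
position: [0.4128, 0.1004, 0.2812]
ee_rot: [0.002, 0.644, 0.765, 0.002]
wrist_force: [-0.5, 0.5, -0.0]
opening: 0.005
grasp_force: 0.0
```

Run:
```python
from h import *
where(); a=cv2.resize(bot.capture("top")[140:280,285:475],None,fx=3,fy=3,interpolation=cv2.INTER_CUBIC)[:, :400]
a=bot.capture("top")[130:280,285:475]; b=bot.capture("scene")[110:260,190:380]
cv2.imwrite("pics/f.png",cv2.resize(np.hstack([a,b]),None,fx=2.1,fy=2.1,interpolation=cv2.INTER_CUBIC))
```

```text
t 13.475 pos [0.4128 0.1004 0.2812] fix [-0.1882, 0.0927] F [-0.5  0.5 -0. ] op 0.005
[[-0.17   0.985  0.005]
 [ 0.985  0.17   0.001]
 [-0.     0.005 -1.   ]]
```

View pics/f.png

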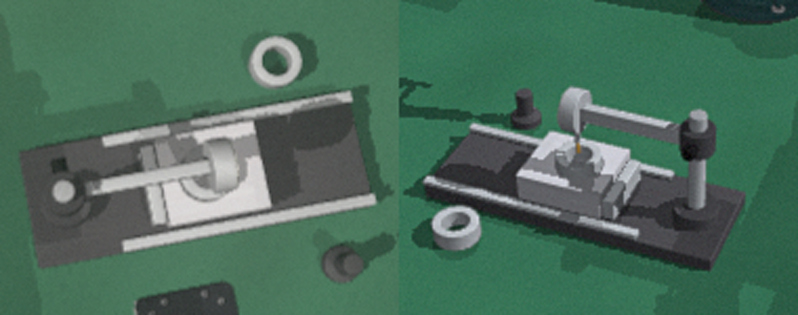

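In both views the gauge is over the ring: top crop (220,165), scene crop (577,150). The slide is on its stop, the bystanders are where they were and the hand is clear. Handing in.

```bash
python3 -c "from h import *;print(bot.finish_job())"
```

```text
the job is handed in; nothing more can be done
None
```

I pushed the slide home onto its stop and the gauge arm round to its stop, with the dial over the seated ring and the hand clear; I've handed the job in at about 13.5 s, but it returned no verdict.

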